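Moka pot off, serving boards into one square pile

ROBOT

A 7-joint arm with a two-finger parallel gripper is mounted at the origin on the work surface. World frame = base frame: x ahead of the robot, y to its left, z up, the work surface at z = 0. Lengths are in m, angles in degrees, forces in N, time in s.
With the tool pointing down it reaches from about 0.4 to 0.85 m from the base axis. Payload 6.9 kg.
Tool frame: the origin (TCP) lies at the very end of the fingers, on their centre line; the grasp point (between the pads) lies 19 mm behind it; z points along the fingers, y is the line along which they close (so a half turn about z gives the same grasp; the last joint's range is limited). The gripper opens to 85 mm and grips with 20 to 120 N. Pads are 22 mm wide; open, the fingers measure 114 mm over their backs; the gripper's body (76 mm by 85 mm) begins 54 mm behind the grasp point. The pads swing forward as they close: fully open they stand 13 mm farther back than shut.
Start: joints at [-61.049, 29.078, -13.613, 85.955, 7.202, 65.827, -8.869], TCP at [0.243, 0.576, 0.231] pointing down, gripper open.
Joint ranges: [-176.47, 176.47], [-13.61, 117.27], [-81.72, 77.17], [0.22, 143.17], [-87.28, 267.28], [10, 112.55], [-165.47, 165.47]. Speed limits (degrees/s): [136.94, 136.94, 180, 180, 180, 180, 180].

INTERFACE

Orientations are given as [roll, pitch, yaw] about the fixed x, y, z axes, in that order (R = Rz(yaw) Ry(pitch) Rx(roll)).
In Python, from rig import readout, imaging, job_done gives the robot as it stands.
- The arm moves only by the tool play_rows, never from a script. Its argument "rows" is a list of rows, each a list of 5 numbers: the opening, from -1 (shut) to 1 (fully open), then the shift along the tool's x, y, z scaled (see below), then the turn about the tool's z scaled (see below). A call has 1 to 10 rows; each row is the pose to reach, as a shift and turn from the pose commanded when the call began, along the tool's axes at that moment; what a row does not reach only later rows make up. The controller multiplies each number of a shift by 1 m and each number of a turn by 30 degrees. A row lasts 1/12 s, in which the tool goes at most 41.7 mm and 7.16 degrees, less where a joint would pass 70% of its speed; a pose out of reach is approached as far as the arm can. A call with a number of a shift or a turn outside -1 to 1 is refused whole. A call with a gripper value outside its range is refused whole. The fingers move at their own pace and stop on an object; the grip force is fixed at half the most. Time passes only in rows, so rows that repeat a pose let the fingers close. It gives the time, the measured TCP pose, the force, the opening and the grip force at its end, in the units of the state.
- readout.state(): the state, without advancing time (a new reading comes with each control period).
- imaging.get_image(name): name is "scene" or "top" or "wrist"; returns the picture (400x640x3 uint8, red, green, blue); there is no depth.
- imaging.camera_info(name): a dict with "mtx" (3x3 intrinsics, pixels), "camera_from_world" (4x4, takes a point from world to camera coordinates). Camera axes: x right, y down, z forward; pixel columns grow to the right and rows downward; lengths in m; the calibration is good to about 2 mm. A picture is of the moment at which its call begins: read the wrist's pose just before it. camera_info takes no time and is no camera call; for the wrist camera it gives the pose at the moment of the call.
- job_done(): hands the job in; it is judged then, once.
Trained networks look in the newest picture that a camera, given by its name, has taken for a name from the list of things; names that differ only in an ending like _2 or _b are one class to them, and where a whole thing is asked for, a point or a joint stands for the part that bears it (a point fixed in the world has none). Each returns a list of dicts, best first, with "conf" (0 to 1); they miss things now and then, are a little off and sometimes report something else, mostly with a low value. They report only what shows in the picture. A call takes as long as a camera call.
- imaging.silhouettes(query, camera): "region" (400x640 bool, what is visible of it).
- imaging.place_of(query, camera): "centre" ([x, y, z] in m, in world coordinates, good to about 4 mm: a listed point, or the origin of a listed thing).
The state is a dict: "time_s": time; "joint_positions": joint angles; "dq": joint speeds; "effort": joint torques, N m; "position": TCP position; "eef_rot": TCP orientation; "ft_force": force on the tool from outside, world axes, zero at the start; "wrist_torque": the same for the moment, N m; "width": finger opening in m; "grasp_force": force on a finger pad.
Only numpy, scipy, OpenCV 4.12 (cv2) and the standard library are available. Lean on these libraries where they do the work, as an engineer would, in place of code of your own. Each camera call takes 0.05 s, during which the arm holds its last target. There are 200 camera calls.

TASK

Clear the moka pot off the broad dark board and stand it upright, wholly on the round cork trivet. Then stack the three loose oblong boards on the broad board one at a time, the largest first and the smallest last, each flat and centred on the one below with their long sides parallel. Let everything go and leave the other kitchen things where they stand and the pot untipped.

Things in the scene. Friction and masses are not known exactly. Their poses are not given: they have to be found in the camera images.
- broad_board: Broad dark wooden board lying flat on the worktop, fixed (does not slide), 160 x 110 x 14 mm thick. Origin: centre of its underside, on the worktop. x along its 160 mm side, y along its 110 mm side, z up. The pile goes on its top, 14 mm above the origin. At the start the moka pot stands on it.
- cork_trivet: Round cork trivet lying flat on the worktop, fixed, 120 mm diameter, 10 mm thick. Origin: centre of its underside; its top is 10 mm above. Broad board and trivet swap places between starts.
- moka_pot: Aluminium moka pot standing off-centre on the broad board (two others hang at the back: leave them). 0.2-0.4 kg, 124 mm tall with knob. Origin: centre of underside, z up. Base 66 mm diameter; upper body upright cylinder, 58 mm diameter, 70 to 106 mm up. Handle at -x to 65 mm out (45-103 mm up), spout at +x to 40 mm (92-104 mm up); +y and -y sides bare for a grip across y.
- large_board: Largest of three loose oblong boards of the same mid-brown wood, flat slab 124 x 60 x 16 mm thick, about 85 g. Origin: centre of its underside; x along its length, y across its width, z up. Lies flat on the worktop.
- medium_board: Middle one of the three loose boards, 102 x 48 x 16 mm thick, about 55 g. Origin and axes as for the large board.
- small_board: Smallest of the three loose boards, 80 x 36 x 16 mm thick, about 32 g. Origin and axes as for the large board.
- canister: Blue plastic canister with flip-top lid, upright, 64 mm diameter, 140 mm tall, a small lip reaching 37 mm from the axis; bystander. Origin: centre of its underside.
- jar: Glass jar with steel lid, upright, 60 mm diameter, 105 mm tall; bystander. Origin: centre of its underside.
- pepper_mill: Turned dark wood pepper mill, upright, 48 mm diameter, 125 mm tall; bystander. Origin: centre of its underside.
- mug: White mug, 76 mm diameter, 85 mm tall, handle on its +y side; bystander. Origin: centre of its underside.
- saucer: White saucer, 120 mm diameter, 16 mm tall; bystander. Origin: centre of its underside.
- spoon: Steel spoon lying flat, 200 mm long along its x axis, under 30 mm high; bystander.
- tin: Plain steel tin, upright, 72 mm diameter, 70 mm tall; bystander. Origin: centre of its underside.

How it is judged (in metres and radians):
On the way, in this order (a step that is already met when the one before it is completed fails the run):
1. the moka pot stands upright and let go on the cork trivet (horizontal distance between moka_pot and cork_trivet below 0.028 m and z of moka_pot in the frame of cork_trivet between 0.007 and 0.013 m and angle between moka_pot's own z axis and vertical below 0.08 rad and contact force between the fingers and moka_pot below 0.05 N and linear speed of moka_pot below 0.03 m/s), for 0.2 s.
2. the large board lies flat, centred and parallel on the broad board, let go (horizontal distance between large_board and broad_board below 0.008 m and angle between the x axis of large_board and the x axis of broad_board, either way round below 0.1 rad and z of large_board in the frame of broad_board between 0.011 and 0.017 m and angle between large_board's own z axis and vertical below 0.06 rad and contact force between the fingers and large_board below 0.05 N and linear speed of large_board below 0.03 m/s), for 0.2 s.
3. the medium board lies flat, centred and parallel on the large board, let go (horizontal distance between medium_board and large_board below 0.008 m and angle between the x axis of medium_board and the x axis of large_board, either way round below 0.1 rad and z of medium_board in the frame of large_board between 0.013 and 0.019 m and angle between medium_board's own z axis and vertical below 0.06 rad and contact force between the fingers and medium_board below 0.05 N and linear speed of medium_board below 0.03 m/s), for 0.2 s.
4. the small board lies flat, centred and parallel on the medium board, let go (horizontal distance between small_board and medium_board below 0.008 m and angle between the x axis of small_board and the x axis of medium_board, either way round below 0.1 rad and z of small_board in the frame of medium_board between 0.013 and 0.019 m and angle between small_board's own z axis and vertical below 0.06 rad and contact force between the fingers and small_board below 0.05 N and linear speed of small_board below 0.03 m/s), for 0.2 s.
At the end, for the whole second after the job is handed in: The moka pot stands upright on the cork trivet (axis within 28 mm of the trivet's centre); the large board lies flat on the broad board, the medium on the large and the small on the medium, each centre within 8 mm of the one below and long sides parallel within 0.10 rad; all at rest and released (horizontal distance between moka_pot and cork_trivet below 0.028 m and z of moka_pot in the frame of cork_trivet between 0.007 and 0.013 m and angle between moka_pot's own z axis and vertical below 0.08 rad and horizontal distance between large_board and broad_board below 0.008 m and angle between the x axis of large_board and the x axis of broad_board, either way round below 0.1 rad and z of large_board in the frame of broad_board between 0.011 and 0.017 m and angle between each of large_board, medium_board, small_board's own z axis and vertical below 0.06 rad and horizontal distance between medium_board and large_board below 0.008 m and angle between the x axis of medium_board and the x axis of large_board, either way round below 0.1 rad and z of medium_board in the frame of large_board between 0.013 and 0.019 m and horizontal distance between small_board and medium_board below 0.008 m and angle between the x axis of small_board and the x axis of medium_board, either way round below 0.1 rad and z of small_board in the frame of medium_board between 0.013 and 0.019 m and linear speed of each of moka_pot, large_board, medium_board, small_board below 0.02 m/s); the robot touches nothing.
It fails at once if the moka pot is tipped over (more than 0.5 rad) (angle between moka_pot's own z axis and vertical above 0.5 rad).
It fails at once if a bystander is shifted by more than 30 mm or knocked over (distance of any of canister, jar, pepper_mill, mug, saucer, spoon, tin from where it was at the start of the episode above 0.03 m or angle between any of canister, jar, pepper_mill, mug, saucer, tin's own z axis and vertical above 0.5 rad).
It also fails if it takes over 72 s, if anything falls off the work surface, if the arm or the gripper's body presses on something with over 40 N, if the wrist force passes 120 N, or if a joint passes its speed limit or range.

## Working session

There is one attempt and no reset: what is moved stays moved. The work goes in short steps, Python scripts to look and compute and a tool call to move; the robot and the scene stay as the last step left them, time stands still between calls to the robot, and variables do not carry over. Pictures are saved under pics/ and viewed, at most 10 in all, crops included, and the job is handed in when it is done.

Besides the shell and the picture viewer there is one more tool, called after "Call:" as name(argument=value, ...), one argument or row to a line, values as JSON. play_rows: Moves the arm, as the interface text tells. Shifts and turns lie within -1 to 1; 1 stands for 1 m of shift or 30 degrees of turn. Its arguments: {"type":"object","properties":{"rows":{"type":"array","items":{"type":"array","items":{"type":"number"}}}},"required":["rows"]}

```bash
ls; mkdir -p pics; python3 - <<'E'
from rig import readout, imaging
import cv2, numpy as np
s=readout.state(); print(s)
for c in ["top","scene"]:
    im=imaging.get_image(c); cv2.imwrite(f"pics/{c}0.png",im[:,:,::-1])
    i=imaging.camera_info(c); print(c,i["mtx"],i["camera_from_world"])
    for q in ["broad_board","cork_trivet","moka_pot","large_board","medium_board","small_board","canister","jar","pepper_mill","mug","saucer","spoon","tin"]:
        print(q,[(np.round(d["centre"],3).tolist(),round(d["conf"],2)) for d in imaging.place_of(q,c)[:3]])
E
```

```text
pics
{'time_s': 0.0, 'joint_positions': array([-61.04954571,  29.12524946, -13.60968387,  86.00984441,
         7.20315622,  65.82621412,  -8.86837601]), 'dq': array([ 0.0518424 , -0.07341823, -0.0156355 ,  0.00589087, -0.00990554,
       -0.04568542, -0.00030378]), 'effort': array([-1.63468530e-04, -6.20604014e+01, -2.18646057e+00, -2.49651432e+01,
        1.26915154e-02,  1.18976392e-02,  1.72869228e-06]), 'position': array([0.24313499, 0.57521782, 0.23042628]), 'eef_rot': array([-1.79897725e+02,  2.67739430e-03,  1.57097293e+02]), 'ft_force': array([-0.05132362, -0.78900509,  0.87755329]), 'wrist_torque': array([-0.03380619, -0.03451324, -0.03116649]), 'grasp_force': 0.0, 'width': 0.0850324491503754}
top [[380.32020889   0.         310.87718781]
 [  0.         380.32020889 201.78228027]
 [  0.           0.           1.        ]] [[ 1.21393656e-03 -9.99938884e-01 -1.09888851e-02  2.73034294e-02]
 [-9.87987742e-01  4.98804511e-04 -1.54531461e-01  6.05945115e-01]
 [ 1.54527498e-01  1.10444751e-02 -9.87926754e-01  1.12891740e+00]
 [ 0.00000000e+00  0.00000000e+00  0.00000000e+00  1.00
[... 943 characters left out ...]
3, 0.172, 0.0], 0.55)]
cork_trivet [([0.63, -0.187, 0.0], 0.95)]
moka_pot [([0.432, 0.319, 0.002], 0.71), ([0.64, 0.187, 0.013], 0.67), ([0.63, -0.186, -0.0], 0.45)]
large_board [([0.433, 0.018, 0.002], 0.56)]
medium_board [([0.426, -0.29, 0.003], 0.61), ([0.633, 0.45, 0.002], 0.55)]
small_board [([0.431, 0.321, 0.004], 0.9)]
canister [([0.402, 0.169, 0.001], 0.89)]
jar [([0.408, -0.171, -0.003], 0.78)]
pepper_mill [([0.67, -0.005, 0.003], 0.62), ([0.405, -0.171, -0.004], 0.17)]
mug [([0.631, -0.188, 0.003], 0.26)]
saucer [([0.637, -0.447, -0.001], 0.66), ([0.669, -0.005, 0.002], 0.53)]
spoon [([0.635, 0.349, 0.004], 0.84)]
tin [([0.811, -0.025, -0.001], 0.96), ([0.637, -0.446, -0.0], 0.29)]
```

View pics/top0.png

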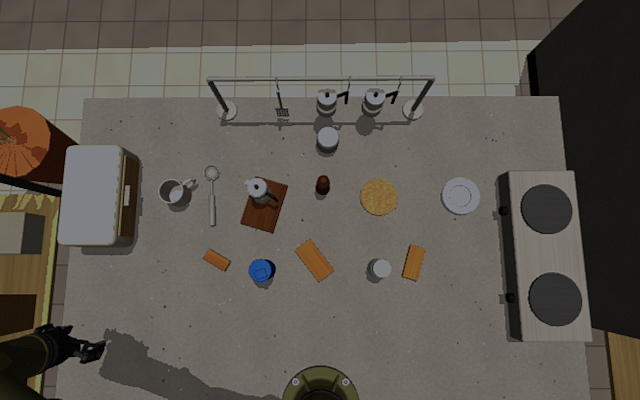

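View pics/scene0.png

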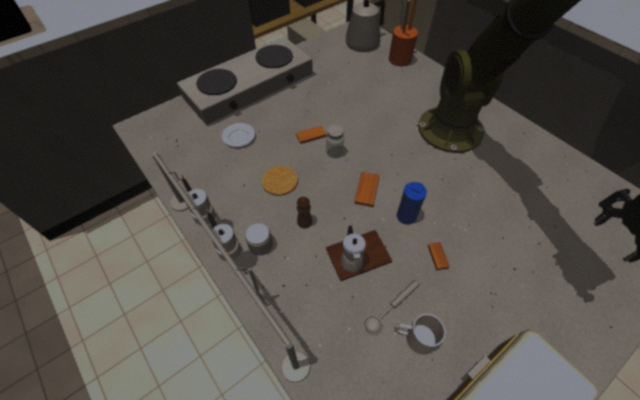

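```bash
cat > helpers.py <<'E'
from rig import readout, imaging
import cv2, numpy as np
SZ={"broad_board":(.160,.110,.014),"large_board":(.124,.060,.016),"medium_board":(.102,.048,.016),"small_board":(.080,.036,.016)}
def proj(P,i):
    P=np.asarray(P,float).reshape(-1,3); c=P@i["camera_from_world"][:3,:3].T+i["camera_from_world"][:3,3]
    q=c@i["mtx"].T; return q[:,:2]/q[:,2:]
def unproj(uv,z,i):
    R=i["camera_from_world"][:3,:3];t=i["camera_from_world"][:3,3]
    d=np.c_[np.asarray(uv,float).reshape(-1,2),np.ones(len(np.asarray(uv).reshape(-1,2)))]@np.linalg.inv(i["mtx"]).T@R
    o=-R.T@t; return o+d*((z-o[2])/d[:,2])[:,None]
def regions(q,cam,z,near=None):
    "masks -> minAreaRect of the region put on plane z: centre, size, yaw of long side"
    i=imaging.camera_info(cam); out=[]
    for d in imaging.silhouettes(q,cam)[:3]:
        c,_=cv2.findContours(d["region"].astype(np.uint8),cv2.RETR_EXTERNAL,cv2.CHAIN_APPROX_NONE)
        c=max(c,key=cv2.contourArea).reshape(-1,2); P=unproj(c,z,i)[:,:2]
        (x,y),(w,h),a=cv2.minAreaRect((P*1000).astype(np.float32))
        if w<h: w,h,a=h,w,a+90
        out.append((round(d["conf"],2),np.round([x,y,w,h,(a+90)%180-90],1).tolist()))
    return out
E
python3 - <<'E'
from helpers import *
for cam in ["top","scene"]:
    imaging.get_image(cam)
    for q,z in [("broad_board",.012),("cork_trivet",.01),("large_board",.014),("medium_board",.014),("small_board",.014),("spoon",.005)]:
        print(cam,q,regions(q,cam,z))
E
```

```text
top broad_board [(0.8, [604.2, 178.2, 161.1, 110.8, -17.8])]
top cork_trivet [(0.86, [629.3, -186.4, 114.8, 113.4, 88.9])]
top large_board [(0.64, [399.7, 181.4, 77.9, 72.7, -44.6]), (0.55, [429.4, 18.5, 124.3, 61.1, 38.8])]
top medium_board [(0.83, [421.9, -287.2, 104.0, 53.9, -16.5]), (0.45, [817.0, -22.9, 84.8, 75.1, -0.2])]
top small_board [(0.67, [429.9, 322.8, 79.3, 36.5, 59.9])]
top spoon [(0.85, [700.2, 349.9, 79.6, 47.6, 28.1])]
scene broad_board []
scene cork_trivet [(0.73, [631.4, -187.6, 122.6, 118.9, 54.1])]
scene large_board []
scene medium_board [(0.8, [425.4, -287.2, 105.2, 62.6, -16.0])]
scene small_board [(0.63, [433.1, 323.1, 85.1, 41.0, 59.4]), (0.52, [608.7, 156.6, 143.5, 62.4, 40.3]), (0.3, [377.2, -209.7, 162.3, 60.5, 50.0])]
scene spoon [(0.82, [709.1, 350.7, 47.8, 47.5, 30.1])]
```

The top view shows the pot (258,188) on the board (265,205), the trivet at (379,197), and the loose boards at (314,260), (413,263) and (217,260). The scene view agrees. Next I zoom in on the pot to find its heading.

```bash
python3 - <<'E'
import cv2
a=cv2.imread("pics/top0.png")[160:240,225:305]; b=cv2.imread("pics/scene0.png")[215:295,315:395]
cv2.imwrite("pics/crop1.png",cv2.convertScaleAbs(cv2.hconcat([cv2.resize(x,(400,400),interpolation=cv2.INTER_CUBIC) for x in (a,b)]),alpha=1.6))
E
python3 -c "
from rig import readout;print(readout.state()['time_s'])"
```

```text
2.1
```

View pics/crop1.png

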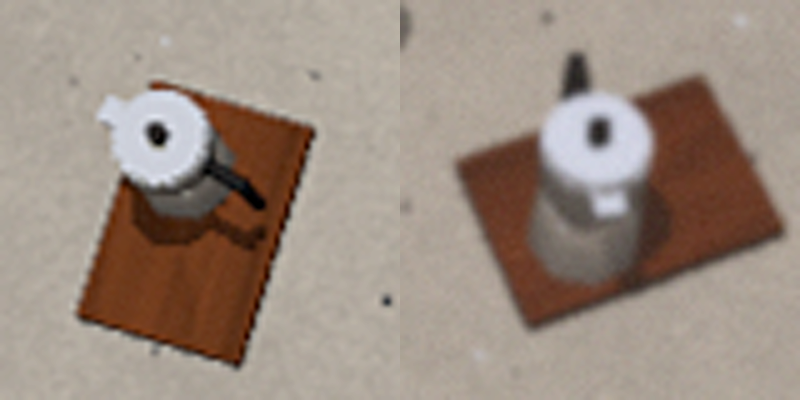

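Crop: in the top half, the spout tip is at (105,112), the knob at (157,133) and the handle end at (262,202). The board corners are sharp in both halves, so I triangulate from them.

```bash
python3 - <<'E'
from helpers import *
def rep(n,P):
    P=P[:,:2]*1000; (x,y),(w,h),a=cv2.minAreaRect(P.astype(np.float32)); 
    print(n,"mean",P.mean(0).round(1),"rect",round(w,1),round(h,1),round(a,1), "yaw long",[round(float(np.degrees(np.arctan2(*(P[k]-P[j])[::-1]))),1) for j,k in ((3,0),(2,1),(0,1),(3,2))])
it=imaging.camera_info("top"); isc=imaging.camera_info("scene")
T=np.array([(152,82),(315,128),(242,366),(80,316)])/5+[224.6,159.6]
S=(np.array([(58,162),(303,75),(383,235),(130,327)]))/5+[314.6,214.6]
rep("top",unproj(T,.014,it)); rep("scene",unproj(S,.014,isc))
p=np.array([(105,112),(157,133),(262,202)])/5+[224.6,159.6]
sp=unproj(p[:1],.115,it)[0];kn=unproj(p[1:2],.138,it)[0];ha=unproj(p[2:],.10,it)[0]; ha2=unproj(p[2:],.06,it)[0]
print(sp,kn,ha,ha2)
for v in(sp-kn,kn-ha,kn-ha2,sp-ha): print(np.degrees(np.arctan2(v[1],v[0])),np.hypot(*v[:2]))
q=np.array([(210,205),(199,131),(178,55)])/5+[314.6,214.6]
sp=unproj(q[:1],.115,isc)[0];kn=unproj(q[1:2],.138,isc)[0];ha=unproj(q[2:],.117,isc)[0]
print(sp,kn,ha)
for v in(sp-kn,kn-ha,sp-ha): print(np.degrees(np.arctan2(v[1],v[0])),np.hypot(*v[:2]))
E
```

```text
top mean [604.2 176.8] rect 109.7 158.8 74.0 yaw long [-15.5, -16.2, -106.0, -107.0]
scene mean [608.1 181.2] rect 110.7 157.7 72.8 yaw long [-107.2, -108.9, 163.6, 162.8]
[0.65433934 0.21888168 0.115     ] [0.63715026 0.1842939  0.138     ] [0.60307035 0.1271293  0.1       ] [0.60952119 0.13118972 0.06      ]
63.574009989607454 0.03862354869894595
59.19780765514755 0.06655247470810945
62.51292269126579 0.05986166728256027
60.80460766406117 0.10510474545597148
[0.65512614 0.21490482 0.115     ] [0.64107475 0.18768778 0.138     ] [0.61079378 0.13811981 0.117     ]
62.69396931814268 0.030630201409615355
58.579328817073005 0.0580854552268658
59.99971290721676 0.08866395010150004
```

```bash
cat >> helpers.py <<'E'
def go(x,y,z,yaw,c=None):
    "shift (m, tool axes) and turn (units of 30 deg) from the present pose (or the commanded c=(x,y,z,yaw)) to the target"
    s=readout.state(); p,a=(s["position"],s["eef_rot"][2]) if c is None else (np.array(c[:3]),c[3])
    r=np.radians(a); d=np.array([x,y,z])-p
    t=(yaw-a+180)%360-180
    print("t",round(s["time_s"],2),"at",p.round(4),round(a,1),"q7",round(s["joint_positions"][6],1),"| shift",
      np.round([np.cos(r)*d[0]+np.sin(r)*d[1], np.sin(r)*d[0]-np.cos(r)*d[1], -d[2]],4),"turn",round(-t/30,3),"deg",round(t,1))
E
python3 - <<'E'
from helpers import *
go(.639,.187,.231,60.5)
i=imaging.camera_info("wrist"); M=np.linalg.inv(i["camera_from_world"]); s=readout.state()
from scipy.spatial.transform import Rotation as Ro
R=Ro.from_euler("xyz",s["eef_rot"],degrees=True).as_matrix()
print(R.T@(M[:3,3]-s["position"])); print(R.T@M[:3,:3]); print(i["mtx"])
E
```

```text
t 2.1 at [0.2433 0.5757 0.2313] 157.1 q7 -8.9 | shift [-5.158e-01 -2.040e-01  3.000e-04] turn 3.22 deg -96.6
[ 0.07429569 -0.00062468 -0.14287463]
[[ 8.73059568e-04 -9.56012639e-01 -2.93324175e-01]
 [ 9.99999263e-01  1.08229207e-03 -5.51014827e-04]
 [ 8.44239566e-04 -2.93323478e-01  9.56012879e-01]]
[[343.08730047   0.         316.84200492]
 [  0.         343.08730047 201.57115279]
 [  0.           0.           1.        ]]
```

Call:
play_rows(
  rows=[
    [1, -0.38, -0.15, 0, 1],
    [1, -0.38, -0.15, 0, 1],
    [1, -0.38, -0.15, 0, 1],
    [1, -0.38, -0.15, 0, 1],
    [1, -0.38, -0.15, 0, 1],
    [1, -0.38, -0.15, 0, 1],
    [1, -0.38, -0.15, 0, 1],
    [1, -0.38, -0.15, 0, 1],
    [1, -0.38, -0.15, 0, 1],
    [1, -0.38, -0.15, 0, 1],
  ],
)

```text
time_s: 2.93
position: [0.5372, 0.2864, 0.2315]
eef_rot: [180.0, 0.1, 127.0]
ft_force: [1.0, 0.2, -0.3]
width: 0.0855
grasp_force: 0.0
```

Call:
play_rows(
  rows=[
    [1, 0, 0, 0, 1],
    [1, 0, 0, 0, 1],
    [1, 0, 0, 0, 1],
    [1, 0, 0, 0, 1],
    [1, 0, 0, 0, 1],
  ],
)

```text
time_s: 3.35
position: [0.535, 0.2896, 0.2313]
eef_rot: [180.0, 0.0, 96.8]
ft_force: [0.5, -0.2, 0.5]
width: 0.0852
grasp_force: 0.0
```

Call:
play_rows(
  rows=[
    [1, 0, 0, 0, 1],
    [1, 0, 0, 0, 1],
    [1, 0, 0, 0, 1],
    [1, 0, 0, 0, 1],
    [1, 0, 0, 0, 1],
    [1, 0, 0, 0, 1],
  ],
)

```text
time_s: 3.85
position: [0.5348, 0.2899, 0.2313]
eef_rot: [180.0, 0.0, 67.3]
ft_force: [-0.7, 0.4, -0.2]
width: 0.0854
grasp_force: 0.0
```

```bash
python3 - <<'E'
from helpers import *
go(.639,.187,.231,60.5)
E
```

```text
t 3.85 at [0.5348 0.2899 0.2313] 67.3 q7 -47.2 | shift [-0.0548  0.1358  0.0003] turn 0.228 deg -6.8
```

Call:
play_rows(
  rows=[
    [1, -0.055, 0.136, 0, 0.228],
    [1, -0.055, 0.136, 0, 0.228],
    [1, -0.055, 0.136, 0, 0.228],
    [1, -0.055, 0.136, 0, 0.228],
    [1, -0.055, 0.136, 0, 0.228],
    [1, -0.055, 0.136, 0, 0.228],
  ],
)

```text
time_s: 4.35
position: [0.6396, 0.1841, 0.2308]
eef_rot: [-180.0, 0.0, 60.3]
ft_force: [-0.0, -0.4, 0.5]
width: 0.0858
grasp_force: 0.0
```

```bash
python3 - <<'E'
from helpers import *
go(.639,.187,.08,60.5)
i=imaging.camera_info("wrist"); im=imaging.get_image("wrist"); cv2.imwrite("pics/w1.png",im[:,:,::-1])
print([(np.round(d["centre"],4),round(d["conf"],2)) for q in("moka_pot","broad_board") for d in imaging.place_of(q,"wrist")])
print(proj([[.639,.187,.138],[.639,.187,.014]],i))
E
```

```text
t 4.35 at [0.6396 0.1841 0.2308] 60.3 q7 -40.5 | shift [ 0.0022 -0.0019  0.1508] turn -0.006 deg 0.2
[(array([0.638 , 0.1843, 0.0143]), 0.79), (array([0.6106, 0.1756, 0.0011]), 0.63)]
[[313.21074387 200.83084663]
 [314.46639008 166.61371626]]
```

View pics/w1.png

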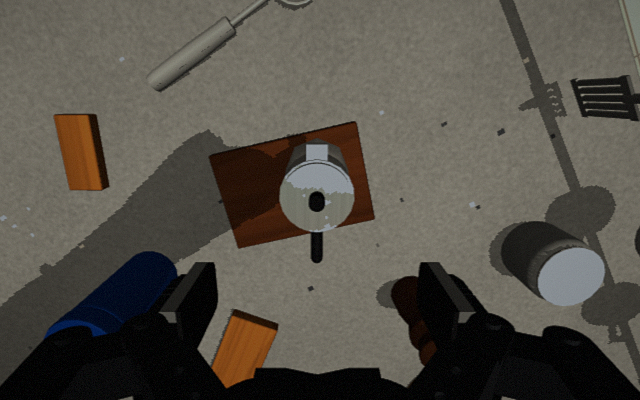

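Wrist view: the spout (317,152), knob (317,201) and handle (317,247) lie on one column, so the heading is right. I descend and grip.

Call:
play_rows(
  rows=[
    [1, 0.002, 0, 0.04, 0],
    [1, 0.002, 0, 0.08, 0],
    [1, 0.002, 0, 0.11, 0],
    [1, 0.002, 0, 0.135, 0],
    [1, 0.002, 0, 0.151, 0],
    [1, 0.002, 0, 0.151, 0],
    [1, 0.002, 0, 0.151, 0],
  ],
)

```text
time_s: 5.08
position: [0.6388, 0.1891, 0.08]
eef_rot: [-179.9, 0.0, 60.4]
ft_force: [0.3, -0.2, 0.2]
width: 0.0854
grasp_force: 0.0
```

Call:
play_rows(
  rows=[
    [-1, 0, 0, 0, 0],
    [-1, 0, 0, 0, 0],
    [-1, 0, 0, 0, 0],
    [-1, 0, 0, 0, 0],
    [-1, 0, 0, 0, 0],
    [-1, 0, 0, 0, 0],
  ],
)

```text
time_s: 5.58
position: [0.6409, 0.1882, 0.0826]
eef_rot: [179.9, -0.2, 60.3]
ft_force: [-1.4, -0.1, 5.0]
width: 0.0564
grasp_force: 62.8
```

```bash
python3 - <<'E'
from helpers import *
s=readout.state(); print(s["position"],s["ft_force"],s["width"],s["grasp_force"])
a=cv2.imread("pics/w1.png")
i=imaging.camera_info("wrist")
E
```

```text
[0.64094579 0.18820566 0.08264836] [-1.39808759 -0.09608333  5.02708606] 0.05640730674943872 62.77037501335144
```

Call:
play_rows(
  rows=[
    [-1, 0, 0, -0.02, 0],
    [-1, 0, 0, -0.055, 0],
    [-1, 0, 0, -0.095, 0],
    [-1, 0, 0, -0.13, 0],
    [-1, 0, 0, -0.15, 0],
    [-1, 0, 0, -0.15, 0],
  ],
)

```text
time_s: 6.08
position: [0.6422, 0.188, 0.2369]
eef_rot: [179.6, -0.4, 60.3]
ft_force: [0.8, -1.1, -3.2]
width: 0.0566
grasp_force: 65.6
```

Call:
play_rows(
  rows=[
    [-1, -0.015, 0.008, 0, 0],
    [-1, -0.045, 0.024, 0, 0],
    [-1, -0.08, 0.043, 0, 0],
    [-1, -0.115, 0.061, 0, 0],
    [-1, -0.15, 0.08, 0, 0],
    [-1, -0.185, 0.099, 0, 0],
    [-1, -0.22, 0.117, 0, 0],
    [-1, -0.255, 0.136, 0, 0],
    [-1, -0.29, 0.155, 0, 0],
    [-1, -0.315, 0.168, 0, 0],
  ],
)

```text
time_s: 6.92
position: [0.6271, -0.1741, 0.2285]
eef_rot: [-179.9, 0.2, 60.0]
ft_force: [0.2, -1.3, -4.2]
width: 0.0568
grasp_force: 65.4
```

Call:
play_rows(
  rows=[
    [-1, -0.012, 0.006, 0, 0],
    [-1, -0.017, 0.009, 0, 0],
    [-1, -0.017, 0.009, 0, 0],
    [-1, -0.017, 0.009, 0, 0],
  ],
)

```text
time_s: 7.25
position: [0.6287, -0.1863, 0.2293]
eef_rot: [-179.9, -0.1, 60.3]
ft_force: [0.6, 0.6, -3.9]
width: 0.0567
grasp_force: 65.3
```

```bash
python3 - <<'E'
from helpers import *
go(.6305,-.1875,.078,60.5)
s=readout.state(); print(s["ft_force"],s["width"],s["grasp_force"],s["eef_rot"])
im=imaging.get_image("wrist"); cv2.imwrite("pics/w2.png",im[:,:,::-1])
print([(q,np.round(d["centre"],4),round(d["conf"],2)) for q in("moka_pot","cork_trivet") for d in imaging.place_of(q,"wrist")])
imaging.get_image("top")
print([(q,np.round(d["centre"],4),round(d["conf"],2)) for q in("moka_pot","broad_board") for d in imaging.place_of(q,"top")])
print(regions("broad_board","top",.014))
E
```

```text
t 7.25 at [ 0.6287 -0.1863  0.2293] 60.3 q7 -7.3 | shift [-0.0002  0.0022  0.1513] turn -0.005 deg 0.2
[ 0.57113165  0.58182584 -3.86738498] 0.05671972944424939 65.34996628761292 [-1.79879178e+02 -6.52085078e-02  6.03431111e+01]
[('moka_pot', array([ 0.627 , -0.1879,  0.1566]), 0.65), ('cork_trivet', array([ 0.6306, -0.1862,  0.0034]), 0.6)]
[('moka_pot', array([ 0.6253, -0.1878,  0.1616]), 0.53), ('broad_board', array([ 6.082e-01,  1.822e-01, -2.000e-04]), 0.73)]
[(0.98, [605.3, 179.7, 160.7, 112.1, -17.1])]
```

View pics/w2.png

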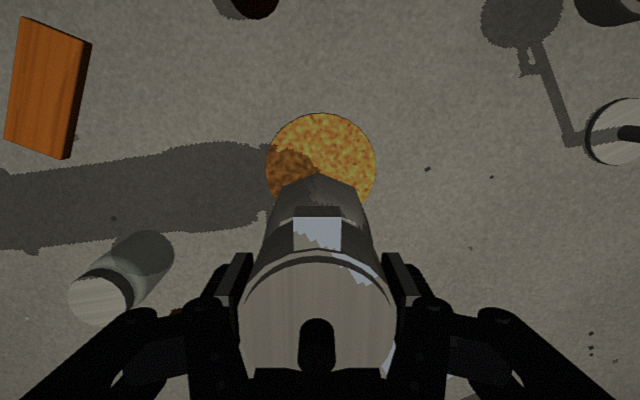

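Wrist view: the pot is held upright at (318,300) above the trivet (320,160). I lower it now.

Call:
play_rows(
  rows=[
    [-1, 0.001, 0.002, 0.025, 0],
    [-1, 0.001, 0.002, 0.055, 0],
    [-1, 0.001, 0.002, 0.085, 0],
    [-1, 0.001, 0.002, 0.11, 0],
    [-1, 0.001, 0.002, 0.13, 0],
    [-1, 0.001, 0.002, 0.14, 0],
    [-1, 0.001, 0.002, 0.146, 0],
    [-1, 0.001, 0.002, 0.149, 0],
    [-1, 0.001, 0.002, 0.149, 0],
    [-1, 0.001, 0.002, 0.149, 0],
  ],
)

```text
time_s: 8.43
position: [0.6318, -0.1888, 0.0826]
eef_rot: [179.9, -0.0, 60.3]
ft_force: [0.1, -0.1, -4.4]
width: 0.0568
grasp_force: 65.3
```

Call:
play_rows(
  rows=[
    [-1, 0, 0, 0.002, 0],
    [-1, 0, 0, 0.004, 0],
    [-1, 0, 0, 0.0045, 0],
    [-1, 0, 0, 0.0045, 0],
  ],
)

```text
time_s: 8.77
position: [0.6318, -0.1888, 0.0786]
eef_rot: [179.9, -0.0, 60.2]
ft_force: [-0.7, 0.1, 4.7]
width: 0.0567
grasp_force: 66.0
```

Contact is made, so I release, wait, then back straight up.

Call:
play_rows(
  rows=[
    [1, 0, 0, 0, 0],
    [1, 0, 0, 0, 0],
    [1, 0, 0, 0, 0],
    [1, 0, 0, 0, 0],
    [1, 0, 0, 0, 0],
    [1, 0, 0, 0, 0],
  ],
)

```text
time_s: 9.27
position: [0.631, -0.1885, 0.0768]
eef_rot: [180.0, 0.0, 60.3]
ft_force: [-0.0, 0.9, 0.7]
width: 0.0853
grasp_force: 0.0
```

Call:
play_rows(
  rows=[
    [1, 0, 0, -0.01, 0],
    [1, 0, 0, -0.04, 0],
    [1, 0, 0, -0.08, 0],
    [1, 0, 0, -0.12, 0],
    [1, 0, 0, -0.15, 0],
    [1, 0, 0, -0.15, 0],
  ],
)

```text
time_s: 9.77
position: [0.6338, -0.19, 0.2353]
eef_rot: [179.3, -0.2, 60.2]
ft_force: [1.3, -0.9, 0.7]
width: 0.0852
grasp_force: 0.0
```

```bash
python3 - <<'E'
from helpers import *
go(.43,.018,.231,38.8)
s=readout.state(); print(s["ft_force"],s["width"],s["joint_positions"].round(0))
for c in("wrist","top"):
    imaging.get_image(c)
    print([(q,np.round(d["centre"],4),round(d["conf"],2)) for q in("moka_pot",) for d in imaging.place_of(q,c)])
E
```

```text
t 9.77 at [ 0.6338 -0.19    0.2353] 60.2 q7 -7.3 | shift [ 0.0794 -0.2802  0.0043] turn 0.714 deg -21.4
[ 1.31514074 -0.89028205  0.71280353] 0.08524914911973412 [ 5. 32. 16. 80. -9. 68. -7.]
[('moka_pot', array([ 0.6288, -0.1916,  0.0093]), 0.84)]
[('moka_pot', array([ 0.6261, -0.1933,  0.0111]), 0.68)]
```

```bash
python3 - <<'E'
from helpers import *
go(.606,.18,.231,38.8)
E
```

```text
t 9.97 at [ 0.6303 -0.1881  0.2261] 60.3 q7 -7.2 | shift [ 0.3075 -0.2038 -0.0049] turn 0.715 deg -21.5
```

Call:
play_rows(
  rows=[
    [1, 0.307, -0.204, -0.005, 0.715],
    [1, 0.307, -0.204, -0.005, 0.715],
    [1, 0.307, -0.204, -0.005, 0.715],
    [1, 0.307, -0.204, -0.005, 0.715],
    [1, 0.307, -0.204, -0.005, 0.715],
    [1, 0.307, -0.204, -0.005, 0.715],
    [1, 0.307, -0.204, -0.005, 0.715],
    [1, 0.307, -0.204, -0.005, 0.715],
    [1, 0.307, -0.204, -0.005, 0.715],
    [1, 0.307, -0.204, -0.005, 0.715],
  ],
)

```text
time_s: 10.8
position: [0.6034, 0.1904, 0.2292]
eef_rot: [-179.6, 0.0, 39.5]
ft_force: [-0.7, 0.1, 0.1]
width: 0.0852
grasp_force: 0.0
```

Call:
play_rows(
  rows=[
    [1, 0, 0, 0, 0],
    [1, 0, 0, 0, 0],
    [1, 0, 0, 0, 0],
    [1, 0, 0, 0, 0],
  ],
)

```text
time_s: 11.13
position: [0.6063, 0.1773, 0.2314]
eef_rot: [180.0, 0.1, 38.6]
ft_force: [-0.8, -1.2, 0.7]
width: 0.0853
grasp_force: 0.0
```

```bash
cat >> helpers.py <<'E'
def fit(q,cam,z0,name=None,guess=None):
    "fit the box q standing at height z0: silhouette of the projected box (x,y,yaw) against the mask, by IoU"
    from scipy.optimize import minimize
    L,W,H=SZ[q]; i=imaging.camera_info(cam); im=imaging.get_image(cam)
    if name: cv2.imwrite(f"pics/{name}.png",im[:,:,::-1])
    box=np.array([(a*L/2,b*W/2,c*H+z0) for a in(-1,1) for b in(-1,1) for c in(0,1)])
    out=[]
    for d in imaging.silhouettes(q,cam):
        m=d["region"].astype(np.uint8); c,_=cv2.findContours(m,cv2.RETR_EXTERNAL,cv2.CHAIN_APPROX_NONE)
        c=max(c,key=cv2.contourArea).reshape(-1,2); P=unproj(c,z0+H,i)[:,:2]
        (x,y),(w,h),a=cv2.minAreaRect((P*1000).astype(np.float32)); a=a if w>=h else a+90
        mm=np.zeros_like(m); cv2.fillPoly(mm,[c.reshape(-1,1,2).astype(np.int32)],1)
        def cost(p):
            r=np.radians(p[2]); B=box.copy(); B[:,0]=box[:,0]*np.cos(r)-box[:,1]*np.sin(r)+p[0]/1000; B[:,1]=box[:,0]*np.sin(r)+box[:,1]*np.cos(r)+p[1]/1000
            h=cv2.convexHull(proj(B,i).astype(np.float32)); g=np.zeros((400,640),np.uint8)
            cv2.fillConvexPoly(g,np.round(h*16).astype(np.int32),1,shift=4)
            return -(g&mm).sum()/max((g|mm).sum(),1)
        r=min((minimize(cost,[x,y,a+e],method="Nelder-Mead",options=dict(initial_simplex=np.array([x,y,a+e])+np.array([[0,0,0],[6,0,0],[0,6,0],[0,0,4]]))) for e in(0,2)),key=lambda r:r.fun)
        out.append((round(d["conf"],2),"IoU",round(-r.fun,3),"x,y,yaw",np.round([r.x[0],r.x[1],(r.x[2]+90)%180-90],1).tolist()))
    for o in out: print(q,cam,*o)
E
python3 - <<'E'
from helpers import *
go(.431,.018,.20,38.8)
fit("broad_board","wrist",0,"w3"); fit("broad_board","top",0)
for q in("large_board","medium_board","small_board"): fit(q,"top",0)
E
```

```text
t 11.13 at [0.6063 0.1773 0.2314] 38.6 q7 -59.4 | shift [-0.2364  0.015   0.0314] turn -0.005 deg 0.2
broad_board wrist 0.56 IoU -0.0 x,y,yaw [727.9, 271.3, -49.9]
broad_board top 0.73 IoU -0.0 x,y,yaw [632.6, 350.7, 85.1]
large_board top 0.65 IoU -0.0 x,y,yaw [453.1, 132.9, -9.0]
medium_board top 0.95 IoU -0.0 x,y,yaw [472.7, -204.0, -79.2]
medium_board top 0.7 IoU -0.0 x,y,yaw [378.8, 56.9, 32.8]
small_board top 0.74 IoU -0.0 x,y,yaw [433.0, 117.2, 33.4]helpers.py:44: RuntimeWarning: overflow encountered in scalar negative
  return -(g&mm).sum()/max((g|mm).sum(),1)
```

```bash
sed -i 's/return -(g&mm).sum()/return -float((g\&mm).sum())/' helpers.py
python3 - <<'E'
from helpers import *
fit("broad_board","wrist",0,"w3"); fit("broad_board","top",0); fit("broad_board","scene",0)
for q in("large_board","medium_board","small_board"): fit(q,"top",0)
print([(q,np.round(d["centre"],4),round(d["conf"],2)) for q in("broad_board",) for d in imaging.place_of(q,"wrist")])
E
```

```text
broad_board wrist 0.7 IoU 0.987 x,y,yaw [606.8, 177.6, -16.6]
broad_board wrist 0.59 IoU 0.35 x,y,yaw [630.4, -67.9, -87.9]
broad_board top 0.36 IoU 0.287 x,y,yaw [639.4, -206.2, -76.0]
broad_board scene 0.85 IoU 0.92 x,y,yaw [607.3, 177.2, -16.5]
broad_board scene 0.17 IoU 0.459 x,y,yaw [596.3, 435.8, 3.4]
large_board top 0.31 IoU 0.314 x,y,yaw [664.7, -1.0, 0.1]
medium_board top 0.94 IoU 0.932 x,y,yaw [423.8, -288.0, -18.0]
small_board top 0.29 IoU 0.644 x,y,yaw [819.7, -24.4, 0.3]
[('broad_board', array([ 0.6076,  0.1776, -0.001 ]), 0.84)]
```

View pics/w3.png

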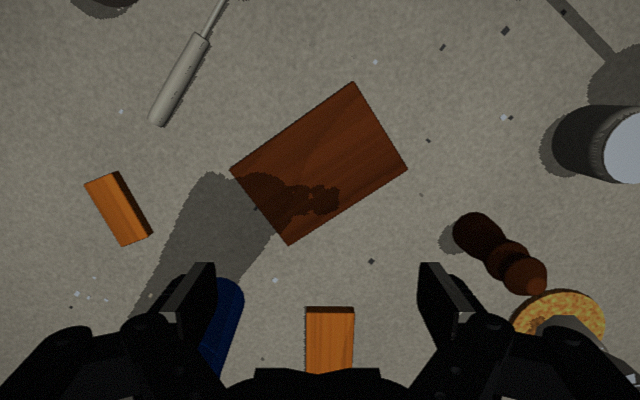

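Wrist view: the bare broad board has its corners at (230,170), (353,82), (407,170) and (289,245). That fits (606.8, 177.6) mm, -16.6°. The large board (330,340) lies straight along the tool's x axis, so I go there.

Call:
play_rows(
  rows=[
    [1, -0.236, 0.015, 0.03, 0],
    [1, -0.236, 0.015, 0.03, 0],
    [1, -0.236, 0.015, 0.03, 0],
    [1, -0.236, 0.015, 0.03, 0],
    [1, -0.236, 0.015, 0.03, 0],
    [1, -0.236, 0.015, 0.03, 0],
    [1, -0.236, 0.015, 0.03, 0],
    [1, -0.236, 0.015, 0.03, 0],
    [1, -0.236, 0.015, 0.03, 0],
  ],
)

```text
time_s: 13.03
position: [0.4325, 0.0202, 0.2023]
eef_rot: [180.0, -0.1, 38.8]
ft_force: [0.4, -1.0, 0.8]
width: 0.0854
grasp_force: 0.0
```

```bash
python3 - <<'E'
from helpers import *
fit("large_board","wrist",0)
go(.431,.018,.0,38.8)
E
```

```text
large_board wrist 0.56 IoU 0.961 x,y,yaw [429.4, 17.3, 37.5]
large_board wrist 0.42 IoU 0.053 x,y,yaw [367.1, -206.2, 68.8]
t 13.13 at [0.4328 0.0206 0.202 ] 38.9 q7 -47.7 | shift [-0.003   0.0009  0.202 ] turn 0.003 deg -0.1
```

Call:
play_rows(
  rows=[
    [1, -0.005, 0, 0.04, 0.04],
    [1, -0.005, 0, 0.08, 0.04],
    [1, -0.005, 0, 0.12, 0.04],
    [1, -0.005, 0, 0.155, 0.04],
    [1, -0.005, 0, 0.18, 0.04],
    [1, -0.005, 0, 0.192, 0.04],
    [1, -0.005, 0, 0.198, 0.04],
    [1, -0.005, 0, 0.2, 0.04],
    [1, -0.005, 0, 0.2, 0.04],
  ],
)

```text
time_s: 13.88
position: [0.4283, 0.0169, 0.0016]
eef_rot: [-180.0, 0.0, 37.6]
ft_force: [0.1, -0.0, 0.2]
width: 0.0854
grasp_force: 0.0
```

```bash
python3 - <<'E'
from helpers import *
fit("large_board","wrist",0,"w4")
go(.4294,.0173,.0,37.8)
print(readout.state()["ft_force"])
E
```

```text
large_board wrist 0.96 IoU 0.893 x,y,yaw [429.8, 17.0, 38.2]
large_board wrist 0.17 IoU 0.828 x,y,yaw [410.1, 201.9, 72.1]
t 13.98 at [0.4286 0.0168 0.0025] 37.6 q7 -35.3 | shift [0.0009 0.0001 0.0025] turn -0.006 deg 0.2
[-0.44912698  0.05876545 -0.30335364]
```

View pics/w4.png

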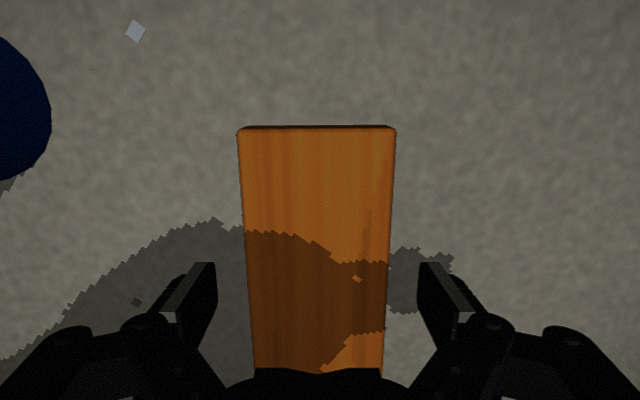

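Wrist view: the board's near end (x 240–395) is centred between the fingers (215 and 420) and straight. I grip it.

Call:
play_rows(
  rows=[
    [1, 0.001, 0, 0.002, -0.01],
    [1, 0.001, 0, 0.002, -0.01],
    [-1, 0.001, 0, 0.002, -0.01],
    [-1, 0.001, 0, 0.002, -0.01],
    [-1, 0.001, 0, 0.002, -0.01],
    [-1, 0.001, 0, 0.002, -0.01],
    [-1, 0.001, 0, 0.002, -0.01],
    [-1, 0.001, 0, 0.002, -0.01],
  ],
)

```text
time_s: 14.65
position: [0.4288, 0.0173, 0.0005]
eef_rot: [180.0, -0.1, 37.9]
ft_force: [-1.9, -0.7, 8.4]
width: 0.0583
grasp_force: 62.9
```

```bash
python3 - <<'E'
from helpers import *
s=readout.state(); print(s["position"],s["ft_force"],s["width"],s["grasp_force"]); fit("large_board","wrist",0)
go(.6068,.1776,.10,-16.6)
E
```

```text
[0.42876027 0.01729054 0.00046194] [-1.86960473 -0.69813661  8.40118538] 0.058345819195313876 62.93612837791443
large_board wrist 0.73 IoU 0.88 x,y,yaw [429.5, 16.9, 38.1]
t 14.75 at [0.4288 0.0173 0.0005] 37.9 q7 -35.1 | shift [ 0.239  -0.0171 -0.0995] turn 1.817 deg -54.5
```

Call:
play_rows(
  rows=[
    [-1, 0, 0, -0.03, 0],
    [-1, 0, 0, -0.065, 0],
    [-1, 0.02, 0, -0.1, 0.1],
    [-1, 0.055, -0.004, -0.1, 0.3],
    [-1, 0.095, -0.007, -0.1, 0.5],
    [-1, 0.135, -0.01, -0.1, 0.7],
    [-1, 0.175, -0.013, -0.1, 0.85],
    [-1, 0.21, -0.015, -0.1, 1],
    [-1, 0.238, -0.017, -0.1, 1],
    [-1, 0.238, -0.017, -0.1, 1],
  ],
)

```text
time_s: 15.58
position: [0.6088, 0.1829, 0.0989]
eef_rot: [-179.9, -0.1, 8.2]
ft_force: [-0.7, 0.2, -0.3]
width: 0.0581
grasp_force: 66.3
```

Call:
play_rows(
  rows=[
    [-1, 0, 0, 0, 0.2],
    [-1, 0, 0, 0, 0.4],
    [-1, 0, 0, 0, 0.6],
    [-1, 0, 0, 0, 0.8],
    [-1, 0, 0, 0, 0.82],
    [-1, 0, 0, 0, 0.82],
  ],
)

```text
time_s: 16.08
position: [0.6054, 0.1768, 0.0995]
eef_rot: [180.0, 0.0, -16.6]
ft_force: [-1.3, 0.7, -1.4]
width: 0.0586
grasp_force: 66.3
```

```bash
python3 - <<'E'
from helpers import *
go(.6062,.1778,.0145,-16.6)
s=readout.state(); print(s["ft_force"],s["width"],s["eef_rot"]); fit("large_board","wrist",.098,"w5"); fit("broad_board","wrist",0)
E
```

```text
t 16.08 at [0.6054 0.1768 0.0995] -16.6 q7 -98.1 | shift [ 0.0005 -0.0012  0.085 ] turn 0.001 deg -0.0
[-1.28178305  0.73665939 -1.39152422] 0.05862569863661404 [ 1.79956168e+02  3.60225225e-02 -1.65596575e+01]
large_board wrist 0.76 IoU 0.896 x,y,yaw [606.5, 175.6, -16.3]
broad_board wrist 0.82 IoU 0.209 x,y,yaw [607.6, 177.4, -16.6]
```

View pics/w5.png

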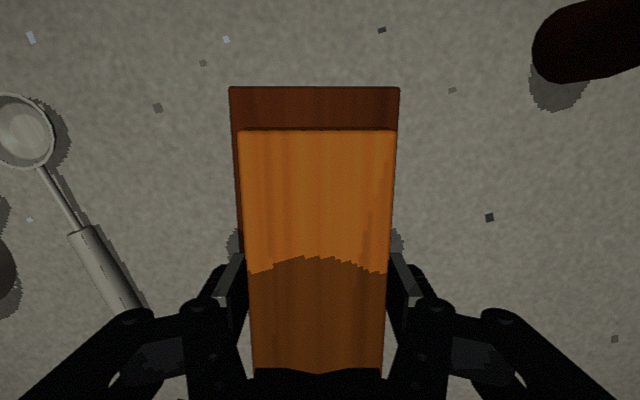

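Wrist view: the held board (238–396) lies straight and evenly over the broad board (229–399). I lower it.

Call:
play_rows(
  rows=[
    [-1, 0, -0.001, 0.02, 0],
    [-1, 0, -0.001, 0.045, 0],
    [-1, 0, -0.001, 0.065, 0],
    [-1, 0, -0.001, 0.076, 0],
    [-1, 0, -0.001, 0.081, 0],
    [-1, 0, -0.001, 0.083, 0],
    [-1, 0, -0.001, 0.084, 0],
    [-1, 0, -0.001, 0.084, 0],
    [-1, 0, -0.001, 0.084, 0],
  ],
)

```text
time_s: 17.03
position: [0.6069, 0.1778, 0.0168]
eef_rot: [-180.0, -0.1, -16.7]
ft_force: [-0.1, 0.5, -1.1]
width: 0.0582
grasp_force: 66.3
```

Call:
play_rows(
  rows=[
    [-1, 0, 0, 0.002, 0],
    [-1, 0, 0, 0.003, 0],
    [-1, 0, 0, 0.003, 0],
  ],
)

```text
time_s: 17.28
position: [0.607, 0.1779, 0.0146]
eef_rot: [-179.9, -0.1, -16.7]
ft_force: [-3.0, 0.0, 10.7]
width: 0.0582
grasp_force: 67.4
```

Call:
play_rows(
  rows=[
    [-1, 0, 0, -0.002, 0],
    [1, 0, 0, -0.002, 0],
    [1, 0, 0, -0.002, 0],
    [1, 0, 0, -0.002, 0],
    [1, 0, 0, -0.002, 0],
    [1, 0, 0, -0.002, 0],
  ],
)

```text
time_s: 17.78
position: [0.6061, 0.1778, 0.0146]
eef_rot: [180.0, 0.0, -16.7]
ft_force: [-0.0, -0.3, -0.1]
width: 0.0857
grasp_force: 0.0
```

Call:
play_rows(
  rows=[
    [1, 0, 0, -0.01, 0],
    [1, 0, 0, -0.04, 0],
    [1, 0, 0, -0.08, 0],
    [1, 0, 0, -0.12, 0],
    [1, 0, 0, -0.16, 0],
    [1, 0, 0, -0.185, 0],
    [1, 0, 0, -0.185, 0],
    [1, 0, 0, -0.185, 0],
    [1, 0, 0, -0.185, 0],
  ],
)

```text
time_s: 18.53
position: [0.6056, 0.1779, 0.1995]
eef_rot: [180.0, 0.0, -16.7]
ft_force: [0.1, -0.5, -0.4]
width: 0.0851
grasp_force: 0.0
```

```bash
python3 - <<'E'
from helpers import *
fit("large_board","wrist",.014,"w6"); fit("broad_board","wrist",0)
go(.4245,-.288,.20,-17)
E
```

```text
large_board wrist 0.8 IoU 0.975 x,y,yaw [608.5, 176.7, -16.7]
large_board wrist 0.63 IoU 0.368 x,y,yaw [431.1, 321.1, 66.4]
broad_board wrist 0.65 IoU 0.966 x,y,yaw [606.4, 177.7, -16.6]
t 18.73 at [0.6055 0.1777 0.1985] -16.7 q7 -102.3 | shift [-0.0395  0.4981 -0.0015] turn 0.01 deg -0.3
```

Call:
play_rows(
  rows=[
    [1, -0.032, 0.4, 0, 0],
    [1, -0.032, 0.4, 0, 0],
    [1, -0.032, 0.4, 0, 0],
    [1, -0.032, 0.4, 0, 0],
    [1, -0.032, 0.4, 0, 0],
    [1, -0.032, 0.4, 0, 0],
    [1, -0.032, 0.4, 0, 0],
    [1, -0.032, 0.4, 0, 0],
    [1, -0.032, 0.4, 0, 0],
    [1, -0.032, 0.4, 0, 0],
  ],
)

```text
time_s: 19.57
position: [0.458, -0.2002, 0.1997]
eef_rot: [179.9, 0.0, -16.9]
ft_force: [-0.5, -0.5, -1.0]
width: 0.0858
grasp_force: 0.0
```

Call:
play_rows(
  rows=[
    [1, -0.008, 0.098, 0, 0],
    [1, -0.008, 0.098, 0, 0],
    [1, -0.008, 0.098, 0, 0],
    [1, -0.008, 0.098, 0, 0],
    [1, -0.008, 0.098, 0, 0],
    [1, -0.008, 0.098, 0, 0],
  ],
)

```text
time_s: 20.07
position: [0.4251, -0.2865, 0.1992]
eef_rot: [-179.9, 0.1, -16.6]
ft_force: [0.2, 0.8, 0.0]
width: 0.0848
grasp_force: 0.0
```

```bash
python3 - <<'E'
from helpers import *
fit("medium_board","wrist",0)
go(.4245,-.288,.002,-17)
E
```

```text
medium_board wrist 0.88 IoU 0.959 x,y,yaw [423.1, -291.0, -16.8]
t 20.17 at [ 0.4255 -0.2861  0.1993] -16.6 q7 -52.8 | shift [-0.0005  0.0021  0.1973] turn 0.015 deg -0.4
```

Call:
play_rows(
  rows=[
    [1, -0.001, 0.005, 0.04, 0.01],
    [1, -0.001, 0.005, 0.08, 0.01],
    [1, -0.001, 0.005, 0.12, 0.01],
    [1, -0.001, 0.005, 0.15, 0.01],
    [1, -0.001, 0.005, 0.175, 0.01],
    [1, -0.001, 0.005, 0.188, 0.01],
    [1, -0.001, 0.005, 0.194, 0.01],
    [1, -0.001, 0.005, 0.196, 0.01],
    [1, -0.001, 0.005, 0.196, 0.01],
  ],
)

```text
time_s: 20.92
position: [0.4229, -0.2918, 0.0039]
eef_rot: [-180.0, -0.0, -16.9]
ft_force: [-0.0, -0.4, 0.7]
width: 0.0856
grasp_force: 0.0
```

```bash
python3 - <<'E'
from helpers import *
fit("medium_board","wrist",0)
go(.4231,-.291,.002,-16.8)
E
```

```text
medium_board wrist 0.97 IoU 0.949 x,y,yaw [423.0, -291.0, -17.0]
t 21.02 at [ 0.4231 -0.2924  0.0048] -17.0 q7 -38.6 | shift [-0.0004 -0.0013  0.0028] turn -0.005 deg 0.2
```

Call:
play_rows(
  rows=[
    [1, 0, -0.001, 0.003, 0],
    [1, 0, -0.001, 0.003, 0],
    [-1, 0, -0.001, 0.003, 0],
    [-1, 0, -0.001, 0.003, 0],
    [-1, 0, -0.001, 0.003, 0],
    [-1, 0, -0.001, 0.003, 0],
    [-1, 0, -0.001, 0.003, 0],
    [-1, 0, -0.001, 0.003, 0],
  ],
)

```text
time_s: 21.68
position: [0.4228, -0.2914, 0.0013]
eef_rot: [-180.0, -0.0, -17.0]
ft_force: [-0.7, 0.2, 4.8]
width: 0.0465
grasp_force: 61.7
```

```bash
python3 - <<'E'
from helpers import *
fit("medium_board","wrist",0)
go(.608,.177,.12,-16.7)
E
```

```text
medium_board wrist 0.97 IoU 0.923 x,y,yaw [422.2, -291.5, -17.0]
t 21.78 at [ 0.4228 -0.2914  0.0013] -17.0 q7 -38.4 | shift [ 0.0401 -0.5021 -0.1187] turn -0.01 deg 0.3
```

Call:
play_rows(
  rows=[
    [-1, 0, 0, -0.03, 0],
    [-1, 0, 0, -0.07, 0],
    [-1, 0, 0, -0.11, 0],
    [-1, 0, 0, -0.145, 0],
    [-1, 0, 0, -0.16, 0],
    [-1, 0, 0, -0.16, 0],
  ],
)

```text
time_s: 22.28
position: [0.424, -0.2928, 0.1645]
eef_rot: [179.9, -0.4, -17.0]
ft_force: [0.4, -0.5, -0.5]
width: 0.0466
grasp_force: 62.4
```

Call:
play_rows(
  rows=[
    [-1, 0.002, -0.025, 0, 0],
    [-1, 0.005, -0.06, 0, 0],
    [-1, 0.008, -0.1, 0, 0],
    [-1, 0.011, -0.14, 0, 0],
    [-1, 0.014, -0.18, 0, 0],
    [-1, 0.018, -0.22, 0, 0],
    [-1, 0.021, -0.26, 0, 0],
    [-1, 0.024, -0.3, 0, 0],
    [-1, 0.027, -0.335, 0, 0],
    [-1, 0.028, -0.35, 0, 0],
  ],
)

```text
time_s: 23.12
position: [0.5525, 0.0417, 0.1589]
eef_rot: [-179.9, 0.1, -16.6]
ft_force: [0.2, -0.4, -1.2]
width: 0.0463
grasp_force: 62.3
```

Call:
play_rows(
  rows=[
    [-1, 0.003, -0.035, 0.01, 0],
    [-1, 0.006, -0.07, 0.03, 0],
    [-1, 0.009, -0.105, 0.05, 0],
    [-1, 0.011, -0.135, 0.06, 0],
    [-1, 0.012, -0.15, 0.06, 0],
    [-1, 0.012, -0.152, 0.06, 0],
    [-1, 0.012, -0.152, 0.06, 0],
    [-1, 0.012, -0.152, 0.06, 0],
  ],
)

```text
time_s: 23.78
position: [0.6073, 0.1752, 0.1004]
eef_rot: [179.9, 0.0, -17.1]
ft_force: [-0.6, -0.2, -1.2]
width: 0.0465
grasp_force: 62.3
```

```bash
python3 - <<'E'
from helpers import *
go(.608,.177,.0313,-16.7); s=readout.state(); print(s["ft_force"],s["width"],s["eef_rot"])
fit("medium_board","wrist",.1); fit("medium_board","top",.1,"t7")
fit("large_board","top",.014)
E
```

```text
t 23.78 at [0.6073 0.1752 0.1004] -17.1 q7 -97.1 | shift [ 0.0001 -0.0019  0.0691] turn -0.013 deg 0.4
[-0.62281476 -0.21661418 -1.1508812 ] 0.0465041609909442 [ 1.79907543e+02  1.39078365e-02 -1.70934669e+01]
medium_board wrist 0.65 IoU 0.917 x,y,yaw [606.9, 174.5, -17.3]
medium_board wrist 0.57 IoU 0.317 x,y,yaw [664.4, 285.4, -0.4]
medium_board wrist 0.41 IoU 0.254 x,y,yaw [662.2, 176.5, -69.2]
medium_board top 0.48 IoU 0.29 x,y,yaw [577.0, 187.4, 75.2]
large_board top 0.61 IoU 0.227 x,y,yaw [568.0, 181.6, -54.6]
```

Call:
play_rows(
  rows=[
    [-1, 0, -0.002, 0.02, -0.01],
    [-1, 0, -0.002, 0.04, -0.01],
    [-1, 0, -0.002, 0.055, -0.01],
    [-1, 0, -0.002, 0.063, -0.01],
    [-1, 0, -0.002, 0.066, -0.01],
    [-1, 0, -0.002, 0.067, -0.01],
    [-1, 0, -0.002, 0.067, -0.01],
    [-1, 0, -0.002, 0.067, -0.01],
  ],
)

```text
time_s: 24.75
position: [0.6089, 0.179, 0.0348]
eef_rot: [-180.0, -0.1, -16.7]
ft_force: [0.3, 0.2, -1.0]
width: 0.0462
grasp_force: 62.3
```

Call:
play_rows(
  rows=[
    [-1, 0, 0.001, 0, 0],
    [-1, 0, 0.001, 0.002, 0],
    [-1, 0, 0.001, 0.004, 0],
    [-1, 0, 0.001, 0.0045, 0],
    [-1, 0, 0.001, 0.0045, 0],
  ],
)

```text
time_s: 25.17
position: [0.6085, 0.178, 0.0313]
eef_rot: [-179.9, -0.1, -16.7]
ft_force: [-5.3, -0.1, 14.4]
width: 0.0463
grasp_force: 64.1
```

Call:
play_rows(
  rows=[
    [-1, 0, 0, -0.003, 0],
    [1, 0, 0, -0.003, 0],
    [1, 0, 0, -0.003, 0],
    [1, 0, 0, -0.003, 0],
    [1, 0, 0, -0.003, 0],
    [1, 0, 0, -0.003, 0],
  ],
)

```text
time_s: 25.67
position: [0.6079, 0.1781, 0.032]
eef_rot: [180.0, 0.0, -16.7]
ft_force: [0.6, 0.1, 0.5]
width: 0.0854
grasp_force: 0.0
```

Call:
play_rows(
  rows=[
    [1, 0, 0, -0.01, 0],
    [1, 0, 0, -0.04, 0],
    [1, 0, 0, -0.08, 0],
    [1, 0, 0, -0.12, 0],
    [1, 0, 0, -0.15, 0],
    [1, 0, 0, -0.168, 0],
    [1, 0, 0, -0.168, 0],
    [1, 0, 0, -0.168, 0],
  ],
)

```text
time_s: 26.33
position: [0.6085, 0.178, 0.202]
eef_rot: [-179.9, -0.1, -16.7]
ft_force: [-0.1, 0.8, -0.3]
width: 0.0855
grasp_force: 0.0
```

```bash
python3 - <<'E'
from helpers import *
fit("medium_board","wrist",.030,"w8"); fit("large_board","wrist",.014);fit("broad_board","wrist",0)
go(.4305,.3225,.20,60)
E
```

```text
medium_board wrist 0.66 IoU 0.974 x,y,yaw [609.0, 177.3, -16.4]
medium_board wrist 0.21 IoU 0.734 x,y,yaw [661.6, -137.3, -12.7]
large_board wrist 0.89 IoU 0.971 x,y,yaw [608.1, 176.9, -16.6]
broad_board wrist 0.9 IoU 0.974 x,y,yaw [607.6, 177.1, -16.6]
broad_board wrist 0.7 IoU 0.237 x,y,yaw [646.3, 350.4, -27.5]
t 26.63 at [0.6075 0.178  0.1992] -16.7 q7 -101.2 | shift [-0.2111 -0.0875 -0.0008] turn -2.557 deg 76.7
```

View pics/w8.png

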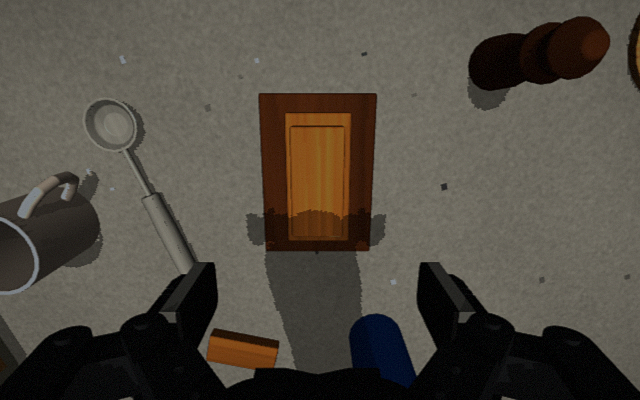

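Wrist view: the medium board (290–350, 125–241) sits centred and parallel on the large one (285–351), within 1.5 mm. On to the small board.

Call:
play_rows(
  rows=[
    [1, -0.211, -0.088, 0, -1],
    [1, -0.211, -0.088, 0, -1],
    [1, -0.211, -0.088, 0, -1],
    [1, -0.211, -0.088, 0, -1],
    [1, -0.211, -0.088, 0, -1],
    [1, -0.211, -0.088, 0, -1],
    [1, -0.211, -0.088, 0, -1],
    [1, -0.211, -0.088, 0, -1],
  ],
)

```text
time_s: 27.3
position: [0.4301, 0.324, 0.1999]
eef_rot: [180.0, 0.0, 13.5]
ft_force: [0.6, -0.5, -0.9]
width: 0.0855
grasp_force: 0.0
```

Call:
play_rows(
  rows=[
    [1, 0, 0, 0, -1],
    [1, 0, 0, 0, -1],
    [1, 0, 0, 0, -1],
    [1, 0, 0, 0, -1],
    [1, 0, 0, 0, -1],
  ],
)

```text
time_s: 27.72
position: [0.4326, 0.3213, 0.2002]
eef_rot: [179.9, 0.0, 43.5]
ft_force: [0.6, -0.2, 0.3]
width: 0.0853
grasp_force: 0.0
```

Call:
play_rows(
  rows=[
    [1, 0, 0, 0, -0.56],
    [1, 0, 0, 0, -0.56],
    [1, 0, 0, 0, -0.56],
    [1, 0, 0, 0, -0.56],
    [1, 0, 0, 0, -0.56],
  ],
)

```text
time_s: 28.13
position: [0.432, 0.322, 0.2001]
eef_rot: [180.0, 0.0, 59.8]
ft_force: [0.8, -0.1, 0.0]
width: 0.0851
grasp_force: 0.0
```

```bash
python3 - <<'E'
from helpers import *
fit("small_board","wrist",0)
go(.4305,.3225,.003,60)
E
```

```text
small_board wrist 0.79 IoU 0.965 x,y,yaw [430.8, 322.2, 60.5]
t 28.23 at [0.4316 0.3224 0.2001] 59.9 q7 -57.0 | shift [-0.0005 -0.001   0.1971] turn -0.004 deg 0.1
```

Call:
play_rows(
  rows=[
    [1, -0.001, -0.001, 0.04, -0.015],
    [1, -0.001, -0.001, 0.08, -0.015],
    [1, -0.001, -0.001, 0.12, -0.015],
    [1, -0.001, -0.001, 0.15, -0.015],
    [1, -0.001, -0.001, 0.175, -0.015],
    [1, -0.001, -0.001, 0.188, -0.015],
    [1, -0.001, -0.001, 0.194, -0.015],
    [1, -0.001, -0.001, 0.196, -0.015],
    [1, -0.001, -0.001, 0.196, -0.015],
  ],
)

```text
time_s: 28.98
position: [0.4301, 0.3226, 0.0044]
eef_rot: [180.0, 0.0, 60.5]
ft_force: [0.1, -0.6, 0.1]
width: 0.0854
grasp_force: 0.0
```

```bash
python3 - <<'E'
from helpers import *
fit("small_board","wrist",0)
go(.4308,.3222,.003,60.3)
E
```

```text
small_board wrist 0.94 IoU 0.956 x,y,yaw [431.0, 321.8, 60.4]
t 29.08 at [0.4305 0.323  0.0053] 60.5 q7 -48.7 | shift [-0.0006  0.0007  0.0023] turn 0.007 deg -0.2
```

Call:
play_rows(
  rows=[
    [1, -0.001, 0.001, 0.002, 0],
    [1, -0.001, 0.001, 0.002, 0],
    [-1, -0.001, 0.001, 0.002, 0],
    [-1, -0.001, 0.001, 0.002, 0],
    [-1, -0.001, 0.001, 0.002, 0],
    [-1, -0.001, 0.001, 0.002, 0],
    [-1, -0.001, 0.001, 0.002, 0],
    [-1, -0.001, 0.001, 0.002, 0],
  ],
)

```text
time_s: 29.75
position: [0.4304, 0.3213, 0.0027]
eef_rot: [180.0, -0.0, 60.5]
ft_force: [-0.7, 0.5, 5.0]
width: 0.0343
grasp_force: 60.3
```

```bash
python3 - <<'E'
from helpers import *
fit("small_board","wrist",0)
go(.6088,.1776,.12,-16.6)
E
```

```text
small_board wrist 0.6 IoU 0.942 x,y,yaw [431.2, 321.8, 60.4]
t 29.85 at [0.4304 0.3214 0.0027] 60.6 q7 -48.5 | shift [-0.0375  0.2261 -0.1173] turn 2.572 deg -77.2
```

Call:
play_rows(
  rows=[
    [-1, 0, 0, -0.03, 0],
    [-1, 0, 0, -0.07, 0],
    [-1, -0.003, 0.02, -0.105, 0.1],
    [-1, -0.009, 0.055, -0.12, 0.3],
    [-1, -0.016, 0.095, -0.12, 0.5],
    [-1, -0.022, 0.135, -0.12, 0.7],
    [-1, -0.029, 0.175, -0.12, 0.9],
    [-1, -0.035, 0.21, -0.12, 1],
    [-1, -0.037, 0.226, -0.12, 1],
    [-1, -0.037, 0.226, -0.12, 1],
  ],
)

```text
time_s: 30.68
position: [0.612, 0.1729, 0.1222]
eef_rot: [179.8, -0.0, 30.2]
ft_force: [-0.2, 0.5, 0.0]
width: 0.0344
grasp_force: 60.1
```

Call:
play_rows(
  rows=[
    [-1, 0, 0, 0, 0.2],
    [-1, 0, 0, 0, 0.4],
    [-1, 0, 0, 0, 0.6],
    [-1, 0, 0, 0, 0.8],
    [-1, 0, 0, 0, 1],
    [-1, 0, 0, 0, 1],
  ],
)

```text
time_s: 31.18
position: [0.6079, 0.179, 0.1218]
eef_rot: [-180.0, 0.1, 0.4]
ft_force: [-0.8, -0.0, -0.7]
width: 0.0343
grasp_force: 60.0
```

Call:
play_rows(
  rows=[
    [-1, 0, 0, 0, 0.2],
    [-1, 0, 0, 0, 0.4],
    [-1, 0, 0, 0, 0.57],
    [-1, 0, 0, 0, 0.57],
    [-1, 0, 0, 0, 0.57],
    [-1, 0, 0, 0, 0.57],
  ],
)

```text
time_s: 31.68
position: [0.6085, 0.1782, 0.1222]
eef_rot: [180.0, 0.0, -16.3]
ft_force: [0.1, 0.6, 0.1]
width: 0.0343
grasp_force: 60.0
```

```bash
python3 - <<'E'
from helpers import *
go(.608,.1777,.0487,-16.6); s=readout.state(); print(s["ft_force"],s["width"],s["eef_rot"])
fit("small_board","wrist",s["position"][2]-.0027)
E
```

```text
t 31.68 at [0.6085 0.1782 0.1222] -16.3 q7 -95.9 | shift [-0.0004  0.0006  0.0735] turn 0.011 deg -0.3
[0.05012439 0.62459893 0.05642686] 0.03428479669996571 [ 1.79995834e+02  2.26428950e-02 -1.62721187e+01]
small_board wrist 0.59 IoU 0.952 x,y,yaw [610.2, 177.0, -16.1]
```

Call:
play_rows(
  rows=[
    [-1, -0.001, 0, 0.02, 0.01],
    [-1, -0.001, 0, 0.04, 0.01],
    [-1, -0.001, 0, 0.055, 0.01],
    [-1, -0.001, 0, 0.065, 0.01],
    [-1, -0.001, 0, 0.069, 0.01],
    [-1, -0.001, 0, 0.07, 0.01],
    [-1, -0.001, 0, 0.07, 0.01],
    [-1, -0.001, 0, 0.07, 0.01],
  ],
)

```text
time_s: 32.45
position: [0.6085, 0.1781, 0.0532]
eef_rot: [-180.0, -0.1, -16.8]
ft_force: [0.9, 1.6, -0.3]
width: 0.0344
grasp_force: 60.0
```

Call:
play_rows(
  rows=[
    [-1, 0, 0, 0.002, 0],
    [-1, 0, 0, 0.004, 0],
    [-1, 0, 0, 0.005, 0],
    [-1, 0, 0, 0.005, 0],
  ],
)

```text
time_s: 32.78
position: [0.6083, 0.1783, 0.0487]
eef_rot: [-179.9, -0.1, -16.8]
ft_force: [-3.4, 0.4, 9.4]
width: 0.0342
grasp_force: 61.1
```

Call:
play_rows(
  rows=[
    [-1, 0, 0, -0.002, 0],
    [1, 0, 0, -0.002, 0],
    [1, 0, 0, -0.002, 0],
    [1, 0, 0, -0.002, 0],
    [1, 0, 0, -0.002, 0],
    [1, 0, 0, -0.002, 0],
  ],
)

```text
time_s: 33.28
position: [0.6078, 0.1782, 0.0491]
eef_rot: [180.0, 0.0, -16.8]
ft_force: [-0.0, 0.1, 0.1]
width: 0.0854
grasp_force: 0.0
```

Call:
play_rows(
  rows=[
    [1, 0, 0, -0.01, 0],
    [1, 0, 0, -0.04, 0],
    [1, 0, 0, -0.08, 0],
    [1, 0, 0, -0.12, 0],
    [1, 0, 0, -0.15, 0],
    [1, 0, 0, -0.155, 0],
    [1, 0, 0, -0.155, 0],
    [1, 0, 0, -0.155, 0],
  ],
)

```text
time_s: 33.95
position: [0.6075, 0.1784, 0.2043]
eef_rot: [-180.0, 0.0, -16.8]
ft_force: [0.8, -0.8, -0.1]
width: 0.085
grasp_force: 0.0
```

```bash
python3 - <<'E'
from helpers import *
fit("small_board","wrist",.046,"w9"); fit("medium_board","wrist",.030); fit("large_board","wrist",.014);fit("broad_board","wrist",0)
imaging.get_image("top"); print([(np.round(d["centre"],4),d["conf"]) for q in("moka_pot","cork_trivet") for d in imaging.place_of(q,"top")]); s=readout.state(); print(s["time_s"],s["ft_force"])
E
```

```text
small_board wrist 0.88 IoU 0.948 x,y,yaw [610.0, 177.5, -16.7]
small_board wrist 0.65 IoU 0.538 x,y,yaw [627.5, 167.8, -16.5]
medium_board wrist 0.94 IoU 0.96 x,y,yaw [607.5, 177.8, -16.3]
medium_board wrist 0.61 IoU 0.731 x,y,yaw [636.6, 444.5, -60.3]
large_board wrist 0.74 IoU 0.972 x,y,yaw [608.3, 176.7, -16.4]
broad_board wrist 0.83 IoU 0.982 x,y,yaw [607.1, 177.6, -16.9]
broad_board wrist 0.29 IoU 0.237 x,y,yaw [645.4, 347.3, 35.3]
[(array([ 0.6302, -0.1918,  0.0104]), 0.84), (array([ 0.6301, -0.1919, -0.0021]), 0.92)]
34.5 [ 0.59899716 -0.4000866   1.00315465]
```

View pics/w9.png

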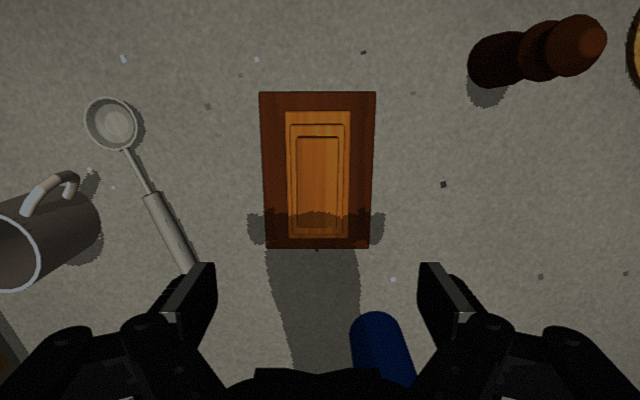

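Wrist view: all three boards are nested, centred and parallel on the broad board (260–376, 92–248), and the gripper is clear. The pot stands on the trivet, so I hand the job in.

```bash
python3 -c "from rig import job_done; print(job_done())"
```

```text
the job is handed in; nothing more can be done
None
```

The job is handed in at about 34.5 s: the moka pot stands on the cork trivet and the three boards are stacked on the broad board, each measured within about 3 mm of centre and under 1° off parallel; the hand-in returned no verdict.

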